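# Load and lock the two-roll tape spindle

### The arm

A 6-joint arm with a two-finger parallel gripper is mounted at the origin on a cart in front of the work surface, level with it; the furniture and walls round the work are solid. World frame = base frame: x ahead of the robot, y to its left, z up, the work surface at z = 0. Lengths are in m, angles in rad, forces in N, time in s.
With the tool pointing down it reaches from about 0.225 to 0.875 m from the base axis. Payload 3.4 kg.
Tool frame: the origin (TCP) lies at the very end of the fingers, on their centre line; the grasp point (between the pads) lies behind it (manip.grasp_offset is the z of the grasp point in the tool frame, in m); z points along the fingers, y is the line along which they close (so a half turn about z gives the same grasp; the last joint's range is limited). The gripper opens to 85 mm and grips with 20 to 120 N. Pads are 22 mm wide; open, the fingers measure 114 mm over their backs; the gripper's body (76 mm by 85 mm) begins 54 mm behind the grasp point. The pads swing forward as they close: fully open they stand 13 mm farther back than shut.
Start: joints at [-1.31, 0.276, 1.505, -0, 1.361, -0.121], TCP at [0.214, -0.534, 0.231] pointing down, gripper open.
Joint ranges: [-2.89, 2.89], [-0.75, 2.08], [0.22, 2.7], [-1.18, 4.32], [0.11, 2.71], [-2.7, 2.7]. Speed limits (rad/s): [2.57, 2.57, 3.14, 3.14, 3.14, 3.14].

### API

Orientations are given as a unit quaternion [w, x, y, z].
In Python, from rig import manip gives the robot as it stands.
- The arm moves only by the shell command python3 -m pendant 'ROWS' [FORCE]. ROWS is JSON, a list of rows, each an object of numbers: "dx", "dy", "dz": the shift along the tool's x, y, z in m; "rx", "ry", "rz": the turn, a rotation vector about the tool's x, y, z in degrees; "hand": the finger opening in m, from 0 to 0.0854. In form: [{"dx": .., "dy": .., "dz": .., "rx": .., "ry": .., "rz": .., "hand": ..}, ...]. A call has 1 to 12 rows; each row shifts and turns the commanded pose from where the row before left it, along the tool's axes as they then stand; what a row does not reach is not made up. A row lasts 1/12 s, in which the tool goes at most 41.7 mm and 7.16 degrees, less where a joint would pass 70% of its speed; a pose out of reach is approached as far as the arm can. A call is refused whole if a number of a shift passes 0.0417 or a number of a turn 7.16, either way. A call with a gripper value outside its range is refused whole. The fingers move at their own pace and stop on an object; FORCE is the grip in N (left out, the last holds). Time passes only in rows, so rows that do not move let the fingers close. It gives the time, the measured TCP pose, the force, the opening and the grip force at its end, in the units of the state.
- manip.get_state(): the state, without advancing time (a new reading comes with each control period).
- manip.get_image(name): name is "side" or "top" or "wrist"; returns a dict with "frame" (420x560x3 uint8, red, green, blue), "fx", "fy", "cx", "cy" (pixels), "distortion" ([k1, k2, p1, p2, k3] as OpenCV has them; the pictures are not rectified), "position" and "attitude" of the camera in the world; the wrist camera has in their place "mount" (4x4, takes a point from camera to tool coordinates, whose origin is the TCP and whose axes are the flange's). Camera axes: x right, y up, looking along -z (the intrinsics and any distortion apply to the point x, -y, -z); pixel columns grow to the right and rows downward; lengths in m; the calibration is good to about 2 mm. A picture is of the moment at which its call begins: read the wrist's pose just before it. There is no depth.
- manip.sign_off(): hands the job in; it is judged then, once.
The state is a dict: "clock": time; "qpos": joint angles; "qd": joint speeds; "effort": joint torques, N m; "position": TCP position; "ee_rot": TCP orientation; "contact_force": force on the tool from outside, world axes, zero at the start; "moment": the same for the moment, N m; "width": finger opening in m; "gripper_force": force on a finger pad.
Only numpy, scipy, OpenCV 4.12 (cv2) and the standard library are available. Lean on these libraries where they do the work, as an engineer would, in place of code of your own. Each camera call takes 0.05 s, during which the arm holds its last target. There are 200 camera calls.

### The job

Load the tape dispenser's upright spindle: first the wide blue roll, right down on the foot, then the white spacer, then the narrow yellow roll, and last the grey end collar with its orange slide still pulled out. When the collar is down on the yellow roll, push the orange slide fully in so that it locks the stack on the shaft. Leave the spare green roll, the bottle and the staples carton where they are.

Things in the scene. Friction and masses are not known exactly. Their poses are not given: they have to be found in the camera images.
- spindle: Spindle of a desk tape dispenser, upright, fixed to the desk: red foot 64 mm across, 8 mm thick; bright shaft 20 mm in diameter up to 62 mm, then a cone narrowing to 6 mm at the top, 72 mm above the desk. A groove (neck 12 mm in diameter) runs round it 50.5 to 57.5 mm above the desk. Origin: on the axis, at the foot's underside; z up.
- blue_roll: Wide roll of blue tape lying flat: 60 mm in diameter, 18 mm high, bore 26 mm, rigid. Origin: centre of its underside, on the bore's axis; z up along the axis. It goes on first, its underside on the top of the foot (8 mm above the spindle's origin).
- spacer: White plastic spacer ring lying flat: 40 mm in diameter, 8 mm high, bore 25 mm. Origin: centre of its underside; z up along the axis. On the blue roll its underside is 26 mm above the spindle's origin.
- yellow_roll: Narrow roll of yellow tape lying flat: 52 mm in diameter, 12 mm high, bore 26 mm, rigid. Origin: centre of its underside; z up along the axis. On the spacer its underside is 34 mm above the spindle's origin.
- collar: Grey end collar lying flat: block 44 (x) by 36 (y) by 16 mm high, upright through bore 23.5 mm in its middle, orange lock slide sticking out of its +x face. Origin: centre of the underside, on the bore's axis; x points to the slide, z up. Carry it by the plain sides 36 mm apart (along y). On the yellow roll its underside is 46 mm above the spindle's origin; any angle about the shaft will do.
- lock_slide (a joint): How far the orange slide is pulled out, m: 0 fully in (locked), 0.011 fully out (starts at 0.010 to 0.011). Moves along the collar's x, about 2 N friction, no spring. Inside is a fork 3 mm thick: out, it leaves the bore free; pushed in, it enters the shaft's groove, which it can do only if the collar is right down on the stack. Pushed in too early, it keeps the collar off the shaft.
- slide_plate (a point): Centre of the outer face of the slide's orange thumb plate (22 mm wide along the collar's y, 12 mm high, its middle 8 mm above the collar's underside); 27 mm plus the joint value from the bore's axis. The collar's far (-x) face is 22 mm from the axis: squeezing the two together along x, from 60 mm to 49 mm, pushes the slide home.
- green_roll: Spare wide roll of green tape lying flat, 60 mm in diameter, 18 mm high; not wanted, stays where it lies. Origin: centre of its underside. (Beyond the work an upturned chair stands on the desk, in world coordinates: seat 0.11 m high, its near edge from (0.52, 0.21) past (0.59, 0.11) to (0.80, -0.08); one leg leans out over it, up to (0.51, 0.21) at 0.54 m high.)
- gel_bottle: Bystander: small clear bottle with black cap, upright, 47 mm in diameter, 160 mm tall, left of the work. Origin: centre of its underside.
- staples_box: Bystander: small red and white carton, 34 x 56 x 14 mm, lying left of the work. Origin: centre of its underside.

How it is judged:
On the way, in this order (a step that is already met when the one before it is completed fails the run):
1. the wide blue roll is down on the spindle's foot (z of blue_roll in the frame of spindle between 0.005 and 0.011 m and horizontal distance between blue_roll and spindle below 0.006 m and angle between blue_roll's own z axis and vertical below 0.12 rad), for 0.2 s.
2. the white spacer lies on the blue roll, round the spindle (z of spacer in the frame of spindle between 0.023 and 0.029 m and horizontal distance between spacer and spindle below 0.006 m and angle between spacer's own z axis and vertical below 0.12 rad), for 0.2 s.
3. the narrow yellow roll lies on the spacer, round the spindle (z of yellow_roll in the frame of spindle between 0.031 and 0.037 m and horizontal distance between yellow_roll and spindle below 0.006 m and angle between yellow_roll's own z axis and vertical below 0.12 rad), for 0.2 s.
4. the grey end collar sits on the yellow roll, round the spindle (z of collar in the frame of spindle between 0.043 and 0.049 m and horizontal distance between collar and spindle below 0.005 m and angle between collar's own z axis and vertical below 0.12 rad), for 0.2 s.
5. the orange slide is pushed home with the collar in place (all of step 4 and value of joint lock_slide below 0.002 m), for 0.2 s.
At the end, for the whole second after the job is handed in: On the spindle, foot up: blue roll, white spacer, yellow roll, grey collar, each level, within 3 mm of full depth (8, 26, 34, 46 mm above the spindle's origin) and 6 mm (collar 5) of the axis, at rest; slide in to under 2 mm; green roll, bottle and carton not moved over 15 mm (all of step 1 and all of step 2 and all of step 3 and all of step 5 and linear speed of each of blue_roll, spacer, yellow_roll, collar below 0.02 m/s); the robot touches nothing.
It fails at once if the spare green roll is moved by more than 15 mm (distance of green_roll from where it was at the start of the episode above 0.015 m).
It fails at once if the bottle is moved by more than 15 mm (distance of gel_bottle from where it was at the start of the episode above 0.015 m).
It fails at once if the staples carton is moved by more than 15 mm (distance of staples_box from where it was at the start of the episode above 0.015 m).
It also fails if it takes over 115 s, if anything falls off the work surface, if the arm or the gripper's body presses on something with over 40 N, if the wrist force passes 120 N, or if a joint passes its speed limit or range.

## Working session

There is one attempt and no reset: what is moved stays moved. The work goes in short steps, Python scripts to look and compute and a shell command to move; the robot and the scene stay as the last step left them, time stands still between calls to the robot, and variables do not carry over. Pictures are saved under pics/ and viewed, at most 16 in all, crops included, and the job is handed in when it is done.

```bash
mkdir -p pics; ls
python3 - <<'E'
from rig import manip
import cv2
print(manip.get_state(), manip.grasp_offset)
for n in ("top","side"):
    d=manip.get_image(n); f=d.pop("frame"); print(n,d)
    cv2.imwrite(f"pics/{n}0.png",cv2.resize(f[:,:,::-1],(800,600),interpolation=cv2.INTER_CUBIC))
d=manip.get_image("wrist");f=d.pop("frame");print(d)
E
```

```text
pics
{'clock': 0.0, 'qpos': array([-1.30996281e+00,  2.76599907e-01,  1.50612647e+00, -2.87910453e-05,
        1.36067271e+00, -1.21002061e-01]), 'qd': array([-0.00074351,  0.00208917,  0.00035043, -0.00040697,  0.00130872,
        0.00041098]), 'effort': array([-3.02426570e-04, -4.16773403e+01, -2.45801461e+01, -1.00922030e-04,
        1.07772372e-02,  5.62620457e-07]), 'position': array([ 0.21410927, -0.53309363,  0.23043955]), 'ee_rot': array([-9.00026357e-04,  9.81829516e-01,  1.89762970e-01, -7.71393803e-05]), 'contact_force': array([ 0.70621953, -0.52340594,  0.55693462]), 'moment': array([-0.0359623 ,  0.03867097,  0.02702615]), 'gripper_force': 0.0, 'width': 0.08555555334397034} -0.0187
top {'fx': 474.53453509226296, 'fy': 474.53453509226296, 'cx': 280.41262568830507, 'cy': 203.79678347775257, 'distortion': array([-0.12229043,  0.        ,  0.        ,  0.        ,  0.        ]), 'position': array([0.26499427, 0.1733664 , 1.37324634]), 'attitude': array([-0.69607999, -0.04716629,  0.05676395,  0.71416094])}
side {'fx': 527.8622971821238, 'fy': 527.8622971821238, 'cx': 282.8994761084797, 'cy': 206.84533446524145, 'distortion': array([-0.01563139,  0.        ,  0.        ,  0.        ,  0.        ]), 'position': array([1.17710238, 0.42530836, 1.16509014]), 'attitude': array([0.55822762, 0.16272914, 0.2377908 , 0.77804671])}
{'fx': 329.81901854351844, 'fy': 329.81901854351844, 'cx': 283.72148288063227, 'cy': 210.12375640806744, 'distortion': array([-0.05807424,  0.        ,  0.        ,  0.        ,  0.        ]), 'mount': array([[ 3.51774761e-04,  9.47142719e-01,  3.20812321e-01,
         8.12724494e-02],
       [ 9.99999840e-01, -4.75318999e-04,  3.06784427e-04,
         1.79706161e-04],
       [ 4.43056827e-04,  3.20812162e-01, -9.47142735e-01,
        -1.43132363e-01],
       [ 0.00000000e+00,  0.00000000e+00,  0.00000000e+00,
         1.00000000e+00]])}
```

View pics/top0.png

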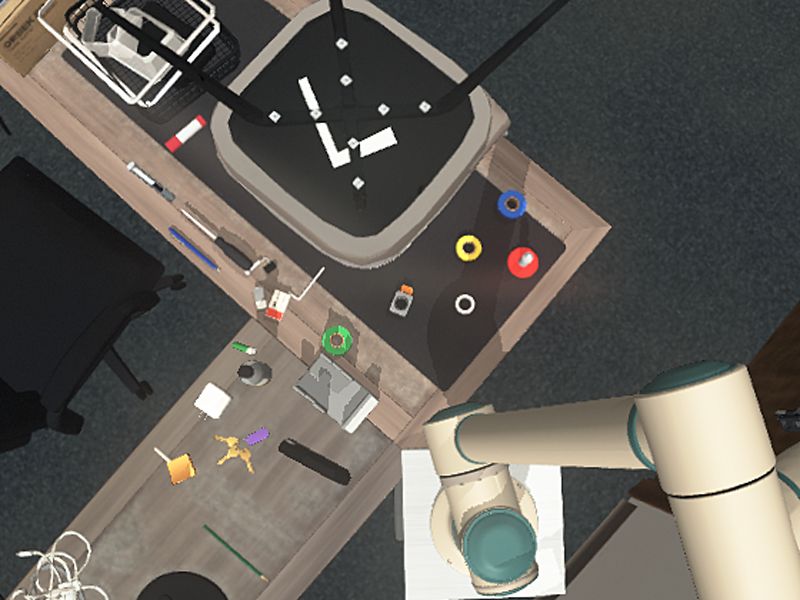

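View pics/side0.png

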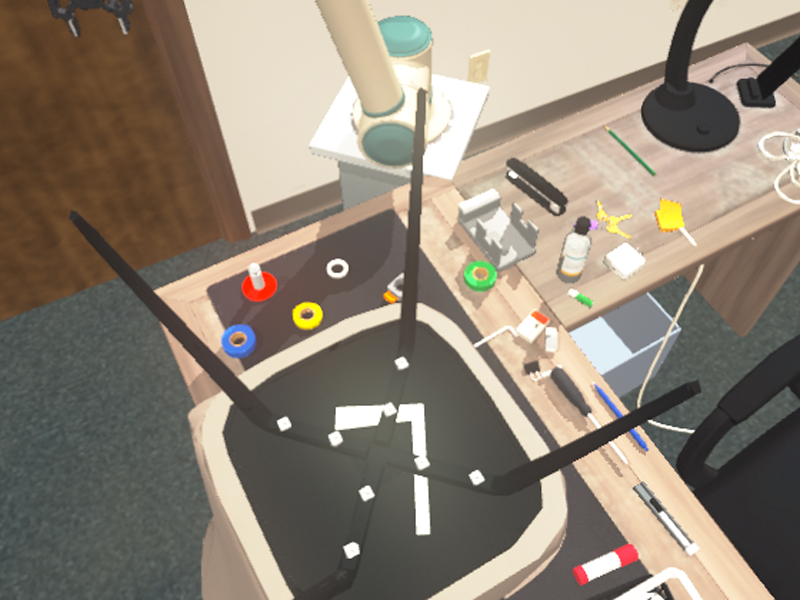

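```bash
cat > h.py <<'E'
from rig import manip
import cv2, numpy as np
from scipy.spatial.transform import Rotation as R
def rot(q): return R.from_quat(np.roll(q,-1)).as_matrix()
def cam(n):
    s=manip.get_state(); d=manip.get_image(n)
    if n=="wrist":
        T=np.eye(4);T[:3,:3]=rot(s["ee_rot"]);T[:3,3]=s["position"]; M=T@d["mount"]; d["C"]=M[:3,3];d["A"]=M[:3,:3]
    else: d["C"]=d["position"];d["A"]=rot(d["attitude"])
    d["K"]=np.array([[d["fx"],0,d["cx"]],[0,d["fy"],d["cy"]],[0,0,1]])
    return d
def unproj(d,uv,z):
    p=cv2.undistortPoints(np.array(uv,float).reshape(-1,1,2),d["K"],d["distortion"])[:,0]
    r=np.c_[p[:,0],-p[:,1],-np.ones(len(p))]@d["A"].T
    return d["C"]+r*((z-d["C"][2])/r[:,2])[:,None]
def proj(d,P):
    c=(np.atleast_2d(P)-d["C"])@d["A"]
    return cv2.projectPoints(c*[1,-1,-1],np.zeros(3),np.zeros(3),d["K"],d["distortion"])[0][:,0]
def ell(d,mask,z):
    "outer contour of mask -> plane z -> circle centre, radius, bbox"
    c=max(cv2.findContours(mask.astype(np.uint8),cv2.RETR_EXTERNAL,cv2.CHAIN_APPROX_NONE)[0],key=cv2.contourArea)
    P=unproj(d,c[:,0],z)[:,:2]; (x,y),r=cv2.minEnclosingCircle(P.astype(np.float32)); return np.round([x,y,r],4),c[:,0].mean(0)
E
python3 - <<'E'
from h import *
d=cam("top"); f=d["frame"]
cv2.imwrite("pics/top1.png",cv2.resize(f[125:225,265:395,::-1],(780,600),interpolation=cv2.INTER_CUBIC))
for n,(u,v),z in [("blue",(512,204),.01),("yellow",(469,248),.006),("spindlefoot",(523,262),.008),("collar",(402,300),.016),("orange",(407,289),.012),("spacer",(465,304),.004),("green",(337,340),.009),("bottle",(250,372),.1),("box",(278,304),.014)]:
    print(n,unproj(d,[(u*.7,v*.7)],z).round(4))
E
```

```text
blue [[ 0.6449 -0.0853  0.01  ]]
yellow [[0.5539 0.0085 0.006 ]]
spindlefoot [[ 0.5215 -0.1019  0.008 ]]
collar [[0.4477 0.1498 0.016 ]]
orange [[0.4705 0.139  0.012 ]]
spacer [[0.4379 0.0213 0.004 ]]
green [[0.3706 0.2828 0.009 ]]
bottle [[0.3072 0.44   0.1   ]]
box [[0.446  0.4011 0.014 ]]
```

View pics/top1.png

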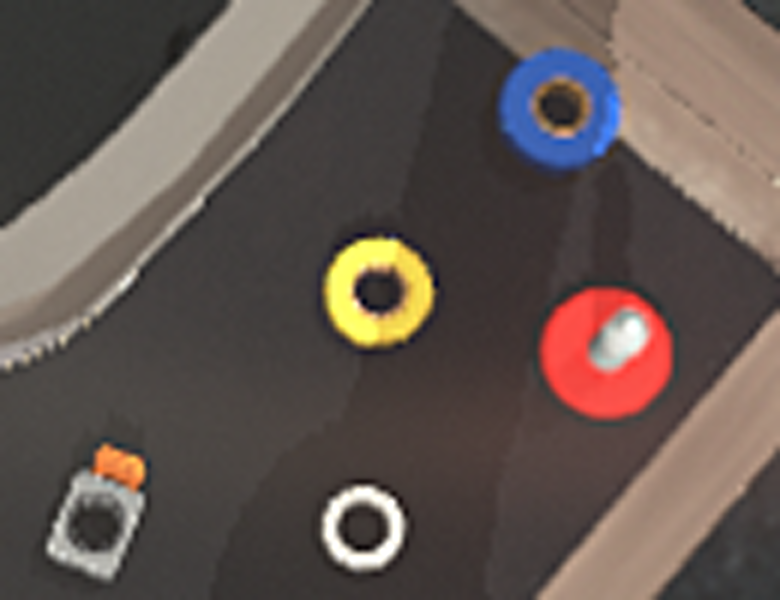

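Top view: the blue roll is at (512,204), yellow at (469,248), red foot at (523,262), spacer at (465,304), and the collar at (402,300) with its orange slide towards (407,289). The green roll is at (337,340). In the enlarged crop the slide is visibly pulled out. I'll move over the blue roll and spindle and look with the wrist camera.

```bash
python3 -m pendant '[{"dx":0.035,"dy":-0.018,"dz":0.0},{"dx":0.035,"dy":-0.018,"dz":0.0},{"dx":0.035,"dy":-0.018,"dz":0.0},{"dx":0.035,"dy":-0.018,"dz":0.0},{"dx":0.035,"dy":-0.018,"dz":0.01},{"dx":0.035,"dy":-0.018,"dz":0.01},{"dx":0.035,"dy":-0.018,"dz":0.01},{"dx":0.035,"dy":-0.018,"dz":0.01},{"dx":0.035,"dy":-0.018,"dz":0.01},{"dx":0.035,"dy":-0.018,"dz":0.01},{"dx":0.035,"dy":-0.018,"dz":0.01},{"dx":0.035,"dy":-0.018,"dz":0.01}]' 40
python3 -m pendant '[{"dx":0.035,"dy":-0.018,"dz":0.01},{"dx":0.035,"dy":-0.018,"dz":0.01},{"dx":0.033,"dy":-0.015},{},{},{}]'
cat > look.py <<'E'
from h import *
import sys
n=sys.argv[1]; d=cam("wrist"); f=d["frame"]
cv2.imwrite("pics/%s.png"%n,cv2.resize(f[:,:,::-1],(800,600),interpolation=cv2.INTER_CUBIC))
np.save("pics/%s.npy"%n,{k:v for k,v in d.items()},allow_pickle=True)
s=manip.get_state(); print(s["clock"],s["position"],s["ee_rot"],s["width"],s["contact_force"],s["qpos"])
E
python3 look.py w1
```

```text
0.25 [ 0.21415562 -0.53336969  0.23088636] [-4.47597213e-04  9.81832214e-01  1.89750631e-01 -4.70469506e-05] 0.0854890599467834 [0.18839666 0.2641705  1.4829349 ] [-1.31000706e+00  2.76270921e-01  1.50547632e+00 -3.20627162e-05
  1.36074499e+00 -1.21020387e-01]invalid input
invalid input
```

View pics/w1.png

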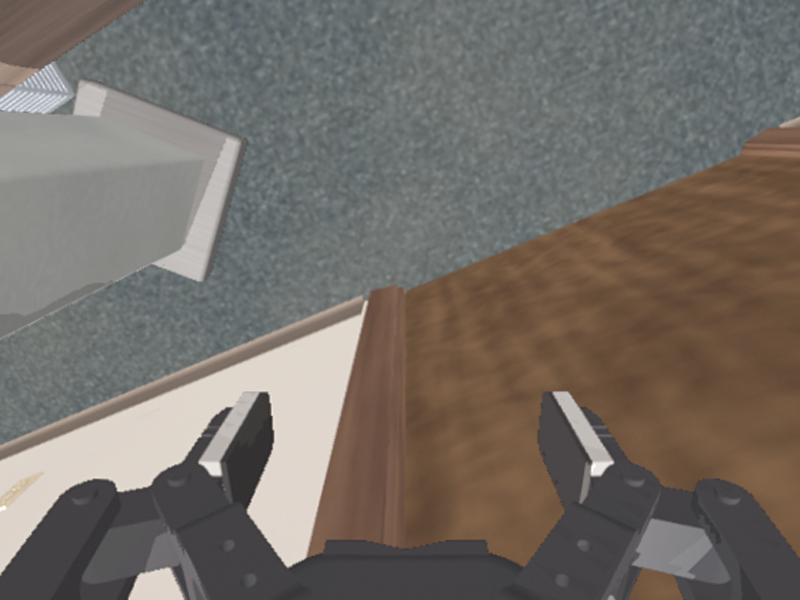

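The wrist view shows only floor and cabinet, because the rows were refused and the arm hasn't moved. I'll send full rows.

```bash
python3 -m pendant '[{"dx":0.035,"dy":-0.018,"dz":0.0,"rx":0,"ry":0,"rz":0,"hand":0.085},{"dx":0.035,"dy":-0.018,"dz":0.0,"rx":0,"ry":0,"rz":0,"hand":0.085},{"dx":0.035,"dy":-0.018,"dz":0.0,"rx":0,"ry":0,"rz":0,"hand":0.085},{"dx":0.035,"dy":-0.018,"dz":0.0,"rx":0,"ry":0,"rz":0,"hand":0.085},{"dx":0.035,"dy":-0.018,"dz":0.0,"rx":0,"ry":0,"rz":0,"hand":0.085},{"dx":0.035,"dy":-0.018,"dz":0.01,"rx":0,"ry":0,"rz":0,"hand":0.085},{"dx":0.035,"dy":-0.018,"dz":0.01,"rx":0,"ry":0,"rz":0,"hand":0.085},{"dx":0.035,"dy":-0.018,"dz":0.01,"rx":0,"ry":0,"rz":0,"hand":0.085},{"dx":0.035,"dy":-0.018,"dz":0.01,"rx":0,"ry":0,"rz":0,"hand":0.085},{"dx":0.035,"dy":-0.018,"dz":0.01,"rx":0,"ry":0,"rz":0,"hand":0.085},{"dx":0.035,"dy":-0.018,"dz":0.01,"rx":0,"ry":0,"rz":0,"hand":0.085},{"dx":0.035,"dy":-0.018,"dz":0.01,"rx":0,"ry":0,"rz":0,"hand":0.085}]' 40
```

```text
clock: 1.25
position: [0.5245, -0.175, 0.1609]
ee_rot: [0.0, 0.982, 0.19, 0.0]
contact_force: [0.1, -0.6, 0.4]
width: 0.0848
gripper_force: 0.0
```

```bash
python3 -m pendant '[{"dx":0.035,"dy":-0.018,"dz":0.01},{"dx":0.035,"dy":-0.018,"dz":0.01},{"dx":0.033,"dy":-0.015,"dz":0},{"dx":0,"dy":0,"dz":0},{"dx":0,"dy":0,"dz":0},{"dx":0,"dy":0,"dz":0}]' 40
```

```text
invalid input
```

```bash
python3 -m pendant '[{"dx":0.035,"dy":-0.018,"dz":0.01,"rx":0,"ry":0,"rz":0,"hand":0.085},{"dx":0.035,"dy":-0.018,"dz":0.01,"rx":0,"ry":0,"rz":0,"hand":0.085},{"dx":0,"dy":0,"dz":0,"rx":0,"ry":0,"rz":0,"hand":0.085},{"dx":0,"dy":0,"dz":0,"rx":0,"ry":0,"rz":0,"hand":0.085},{"dx":0,"dy":0,"dz":0,"rx":0,"ry":0,"rz":0,"hand":0.085}]'; python3 look.py w2
```

```text
clock: 1.67
position: [0.5747, -0.1173, 0.1411]
ee_rot: [0.0, 0.982, 0.19, -0.001]
contact_force: [-0.2, 0.7, -0.7]
width: 0.085
gripper_force: 0.0
1.7167 [ 0.57449976 -0.1179318   0.14141783] [ 2.86608295e-04  9.81860596e-01  1.89603763e-01 -3.18096640e-04] 0.08526646074623785 [-0.52802814 -1.3366001   0.30001079] [-3.20568220e-01  3.55427806e-01  1.61978917e+00 -8.82290067e-04
  1.16665014e+00  8.69057983e-01]
```

View pics/w2.png

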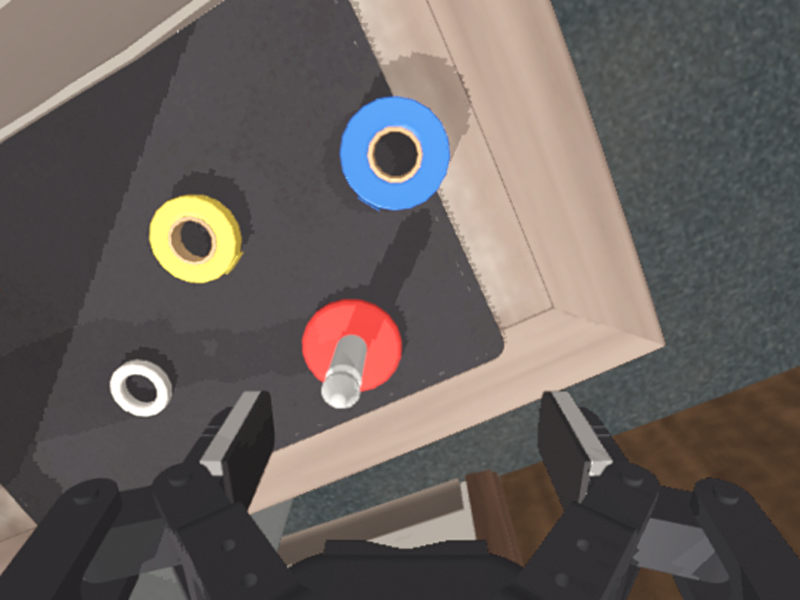

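The wrist view (800 px) shows blue at (395,153), yellow at (196,238), spacer at (141,388) and the red foot at (352,345), with the shaft tip at (341,400). All are well visible, so I'll fit them.

```bash
cat > fit.py <<'E'
from h import *
from scipy.optimize import least_squares
def masks(f):
    hsv=cv2.cvtColor(f,cv2.COLOR_RGB2HSV); H,S,V=[hsv[...,i].astype(int) for i in range(3)]
    return dict(blue=(H>98)&(H<125)&(S>120)&(V>90),yellow=(H>22)&(H<34)&(S>110)&(V>110),red=((H<8)|(H>172))&(S>130)&(V>110),orange=(H>8)&(H<18)&(S>150)&(V>130),white=(S<40)&(V>150))
def comp(m,uv,rad=70):
    n,l,st,c=cv2.connectedComponentsWithStats(m.astype(np.uint8)); 
    i=min((i for i in range(1,n) if st[i,4]>60),key=lambda i:np.hypot(*(c[i]-uv))); return l==i
def hullc(pts):
    h=cv2.convexHull(np.float32(pts)); m=cv2.moments(h); return np.array([m["m10"],m["m01"]])/m["m00"],m["m00"]
a=np.linspace(0,2*np.pi,60)
def ring(d,m,r,h,x0,z0=0.):
    """fit centre of upright cylinder (radius r, height h, underside z0) to mask; also returns area ratio"""
    y,x=np.nonzero(m); c,A=hullc(np.c_[x,y])
    mod=lambda p:np.r_[[proj(d,np.c_[p[0]+r*np.cos(a),p[1]+r*np.sin(a),0*a+z]) for z in (z0,z0+h)]].reshape(-1,2)
    s=least_squares(lambda p:hullc(mod(p))[0]-c,x0,x_scale=.01,diff_step=1e-3); return s.x.round(4),round(A/hullc(mod(s.x))[1],2)
E
python3 - <<'E'
from fit import *
d=np.load("pics/w2.npy",allow_pickle=True).item(); M=masks(d["frame"])
print("blue",ring(d,comp(M["blue"],(276,107)),.03,.018,[.645,-.085]))
print("yellow",ring(d,comp(M["yellow"],(137,167)),.026,.012,[.554,.008]))
print("spacer",ring(d,comp(M["white"],(99,272)),.02,.008,[.438,.021]))
m=comp(M["red"],(246,240)); print("foot",ell(d,m,.008), ring(d,m,.032,.008,[.52,-.1]))
print("tip",unproj(d,[(341*.7,401*.7)],.072), unproj(d,[(276,107)],.018))
E
```

```text
blue (array([ 0.6412, -0.0838]), 0.99)
yellow (array([0.5515, 0.0099]), 0.99)
spacer (array([0.4346, 0.0224]), 0.94)
foot (array([ 0.5212, -0.1013,  0.033 ]), array([246.15789474, 240.74898785])) (array([ 0.5203, -0.1017]), 0.95)
tip [[ 0.52010402 -0.10369735  0.072     ]] [[ 0.64230095 -0.08368468  0.018     ]]
```

```bash
python3 -m pendant '[{"dx":0.0373,"dy":-0.0034,"dz":0,"rx":0,"ry":0,"rz":0,"hand":0.072},{"dx":0.0373,"dy":-0.0034,"dz":0.02,"rx":0,"ry":0,"rz":0,"hand":0.072},{"dx":0,"dy":0,"dz":0.03,"rx":0,"ry":0,"rz":0,"hand":0.072},{"dx":0,"dy":0,"dz":0.03,"rx":0,"ry":0,"rz":0,"hand":0.072},{"dx":0,"dy":0,"dz":0.02,"rx":0,"ry":0,"rz":0,"hand":0.072},{"dx":0,"dy":0,"dz":0.01,"rx":0,"ry":0,"rz":0,"hand":0.072},{"dx":0,"dy":0,"dz":0,"rx":0,"ry":0,"rz":0,"hand":0.072},{"dx":0,"dy":0,"dz":0,"rx":0,"ry":0,"rz":0,"hand":0.072}]'; python3 look.py w3
python3 - <<'E'
from fit import *
d=np.load("pics/w3.npy",allow_pickle=True).item(); M=masks(d["frame"])
print("blue",ring(d,comp(M["blue"],(280,250)),.03,.018,[.641,-.084]))
E
```

```text
clock: 2.38
position: [0.6412, -0.0847, 0.0324]
ee_rot: [0.0, 0.982, 0.189, 0.0]
contact_force: [0.5, 0.2, 0.1]
width: 0.0719
gripper_force: 0.0
2.4333 [ 0.64200355 -0.08465241  0.03331176] [6.64691708e-04 9.81958197e-01 1.89092904e-01 1.23704232e-03] 0.07234335967741175 [ 1.09144146 -0.23051348  0.56813563] [-2.38375602e-01  5.37566867e-01  1.60878778e+00 -2.16006028e-04
  9.92435221e-01  9.52061566e-01]
blue (array([ 0.6411, -0.084 ]), 0.98)
```

View pics/w3.png

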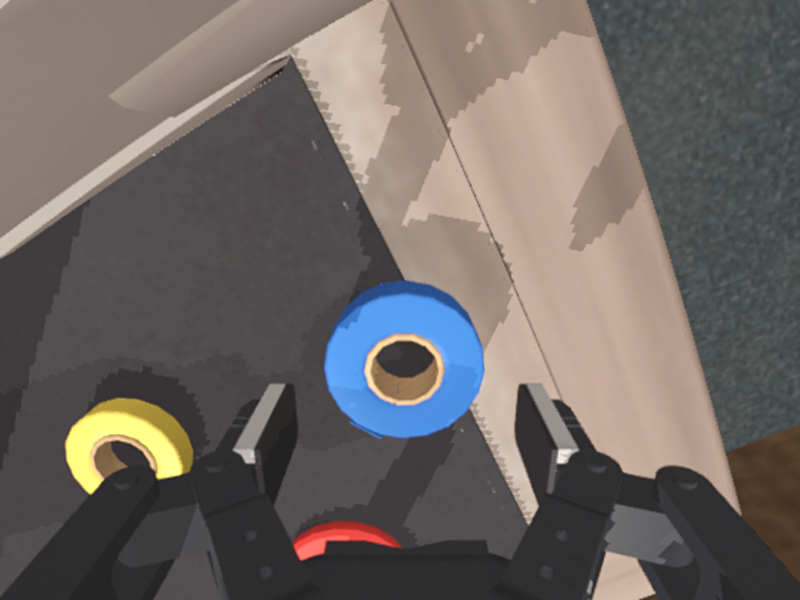

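The blue roll is centred between the pads at (405,365). I'll go down and close.

```bash
python3 -m pendant '[{"dx":0,"dy":0,"dz":0.018,"rx":0,"ry":0,"rz":0,"hand":0.072},{"dx":0,"dy":0,"dz":0.01,"rx":0,"ry":0,"rz":0,"hand":0.072},{"dx":0,"dy":0,"dz":0.006,"rx":0,"ry":0,"rz":0,"hand":0.072},{"dx":0,"dy":0,"dz":0,"rx":0,"ry":0,"rz":0,"hand":0.072},{"dx":0,"dy":0,"dz":0,"rx":0,"ry":0,"rz":0,"hand":0.055},{"dx":0,"dy":0,"dz":0,"rx":0,"ry":0,"rz":0,"hand":0.05},{"dx":0,"dy":0,"dz":0,"rx":0,"ry":0,"rz":0,"hand":0.05},{"dx":0,"dy":0,"dz":0,"rx":0,"ry":0,"rz":0,"hand":0.05}]' 40
```

```text
clock: 3.1
position: [0.6418, -0.0835, -0.0013]
ee_rot: [0.0, 0.982, 0.19, 0.001]
contact_force: [-0.7, -0.2, 4.4]
width: 0.0572
gripper_force: 43.0
```

```bash
python3 -m pendant '[{"dx":0,"dy":0,"dz":-0.03,"rx":0,"ry":0,"rz":0,"hand":0.05},{"dx":0,"dy":0,"dz":-0.03,"rx":0,"ry":0,"rz":0,"hand":0.05},{"dx":0,"dy":0,"dz":-0.03,"rx":0,"ry":0,"rz":0,"hand":0.05},{"dx":-0.02,"dy":-0.005,"dz":-0.015,"rx":0,"ry":0,"rz":0,"hand":0.05},{"dx":-0.03,"dy":-0.007,"dz":0,"rx":0,"ry":0,"rz":0,"hand":0.05},{"dx":-0.03,"dy":-0.007,"dz":0,"rx":0,"ry":0,"rz":0,"hand":0.05},{"dx":-0.0387,"dy":-0.0089,"dz":0,"rx":0,"ry":0,"rz":0,"hand":0.05},{"dx":0,"dy":0,"dz":0,"rx":0,"ry":0,"rz":0,"hand":0.05},{"dx":0,"dy":0,"dz":0,"rx":0,"ry":0,"rz":0,"hand":0.05}]'; python3 look.py w4
python3 - <<'E'
from fit import *
d=np.load("pics/w4.npy",allow_pickle=True).item(); M=masks(d["frame"])
b=comp(M["blue"],(280,250))
for z in (.100,.103,.106): print("blue",ring(d,b,.03,.018,[.52,-.1],z))
E
```

```text
clock: 3.85
position: [0.518, -0.1015, 0.1027]
ee_rot: [-0.0, 0.982, 0.189, -0.001]
contact_force: [1.2, 0.4, -0.0]
width: 0.0574
gripper_force: 43.1
3.9 [ 0.52047655 -0.10194184  0.10318822] [3.44800936e-04 9.81908610e-01 1.89353846e-01 6.95320167e-04] 0.05735104784853749 [ 0.84538092 -0.12071328 -0.87066169] [-3.24702444e-01  3.14509389e-01  1.79512451e+00  9.92449069e-05
  1.03040886e+00  8.65034682e-01]
blue (array([ 0.5153, -0.1026]), 1.03)
blue (array([ 0.517 , -0.1019]), 0.99)
blue (array([ 0.5188, -0.1012]), 0.94)
```

View pics/w4.png

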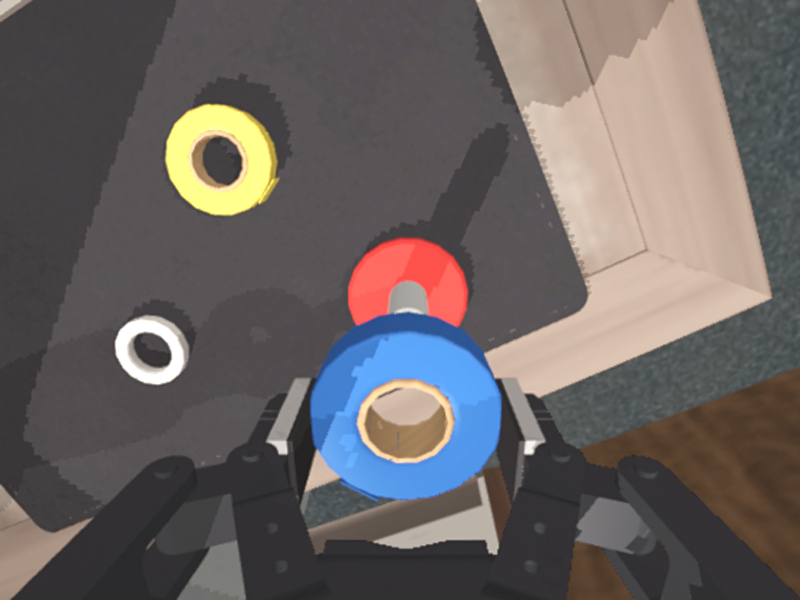

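The blue roll hangs level at (406,405), aligned left–right with the shaft at (407,295). The foot's rim is visible at (350–467, 240), so I'll refine the spindle position.

```bash
python3 look.py w5;  python3 - <<'E'
from fit import *
for n in ("w2","w4","w5"):
    d=np.load(f"pics/{n}.npy",allow_pickle=True).item(); M=masks(d["frame"])
    m=comp(M["red"],(285,200) if n!="w2" else (246,240))
    c=max(cv2.findContours(m.astype(np.uint8),0,1)[0],key=len)[:,0]
    P=unproj(d,c,.008)[:,:2]
    # robust circle fit, r=.032, top rim; use far-side points (image upper)
    k=c[:,1]<(220 if n!="w2" else 240)
    s=least_squares(lambda p:np.hypot(*(P[k]-p).T)-.0325,[.52,-.1],loss="soft_l1",f_scale=.001); print(n,s.x.round(4),round(s.cost*1e6,2),k.sum())
    if n!="w2":
        print("blue",ring(d,comp(M["blue"],(280,250)),.03,.018,[.52,-.1],.1045))
E
```

```text
3.95 [ 0.52179049 -0.10211712  0.1033187 ] [6.27306639e-04 9.81859945e-01 1.89602740e-01 1.20636313e-03] 0.05745904828232029 [0.41470435 0.18960107 0.41250829] [-3.24230184e-01  3.15571077e-01  1.79304421e+00  1.12472938e-04
  1.03025964e+00  8.64992976e-01]
w2 [ 0.5204 -0.1022] 481.59 114
w4 [ 0.5198 -0.1021] 1278.11 205
blue (array([ 0.5179, -0.1015]), 0.97)
w5 [ 0.5197 -0.102 ] 1135.52 191
blue (array([ 0.5202, -0.1021]), 0.97)
```

```bash
python3 -m pendant '[{"dx":0,"dy":0,"dz":0.02,"rx":0,"ry":0,"rz":0,"hand":0.05},{"dx":0,"dy":0,"dz":0.02,"rx":0,"ry":0,"rz":0,"hand":0.05},{"dx":0,"dy":0,"dz":0.02,"rx":0,"ry":0,"rz":0,"hand":0.05},{"dx":0,"dy":0,"dz":0.02,"rx":0,"ry":0,"rz":0,"hand":0.05},{"dx":0,"dy":0,"dz":0.01,"rx":0,"ry":0,"rz":0,"hand":0.05},{"dx":0,"dy":0,"dz":0.005,"rx":0,"ry":0,"rz":0,"hand":0.05},{"dx":0,"dy":0,"dz":0,"rx":0,"ry":0,"rz":0,"hand":0.05},{"dx":0,"dy":0,"dz":0,"rx":0,"ry":0,"rz":0,"hand":0.05}]'
```

```text
clock: 4.62
position: [0.5216, -0.1018, 0.0079]
ee_rot: [0.0, 0.982, 0.19, 0.0]
contact_force: [-0.7, 0.2, -0.2]
width: 0.0573
gripper_force: 46.3
```

```bash
python3 -m pendant '[{"dx":0,"dy":0,"dz":0,"rx":0,"ry":0,"rz":0,"hand":0.075},{"dx":0,"dy":0,"dz":0,"rx":0,"ry":0,"rz":0,"hand":0.075},{"dx":0,"dy":0,"dz":0,"rx":0,"ry":0,"rz":0,"hand":0.075},{"dx":0,"dy":0,"dz":-0.03,"rx":0,"ry":0,"rz":0,"hand":0.075},{"dx":0,"dy":0,"dz":-0.04,"rx":0,"ry":0,"rz":0,"hand":0.075},{"dx":0,"dy":0,"dz":-0.04,"rx":0,"ry":0,"rz":0,"hand":0.075},{"dx":-0.02,"dy":0,"dz":0,"rx":0,"ry":0,"rz":0,"hand":0.075},{"dx":0,"dy":-0.02,"dz":0,"rx":0,"ry":0,"rz":0,"hand":0.06},{"dx":0,"dy":0,"dz":0,"rx":0,"ry":0,"rz":0,"hand":0.06},{"dx":0,"dy":0,"dz":0,"rx":0,"ry":0,"rz":0,"hand":0.06}]'; python3 look.py w6;  python3 - <<'E'
from fit import *
d=np.load("pics/w6.npy",allow_pickle=True).item(); M=masks(d["frame"])
print("blue",ring(d,comp(M["blue"],(280,220)),.03,.018,[.52,-.1],.008))
print("yellow",ring(d,comp(M["yellow"],(137,107)),.026,.012,[.554,.008]))
print("spacer",ring(d,comp(M["white"],(99,232)),.02,.008,[.438,.021]))
E
```

```text
clock: 5.45
position: [0.4946, -0.0904, 0.1183]
ee_rot: [0.0, 0.982, 0.19, 0.001]
contact_force: [1.2, 0.5, -0.6]
width: 0.0602
gripper_force: 0.0
5.5 [ 0.49510079 -0.0908385   0.11797679] [5.44164645e-04 9.81772874e-01 1.90056121e-01 6.31453733e-04] 0.05960745458563625 [ 0.22082958  0.22875596 -0.36754269] [-3.19526481e-01  2.62192542e-01  1.83114213e+00 -3.83594030e-04
  1.04662428e+00  8.69022810e-01]
blue (array([ 0.5203, -0.1025]), 0.96)
yellow (array([0.5518, 0.0098]), 0.99)
spacer (array([0.4353, 0.0219]), 0.98)
```

View pics/w6.png

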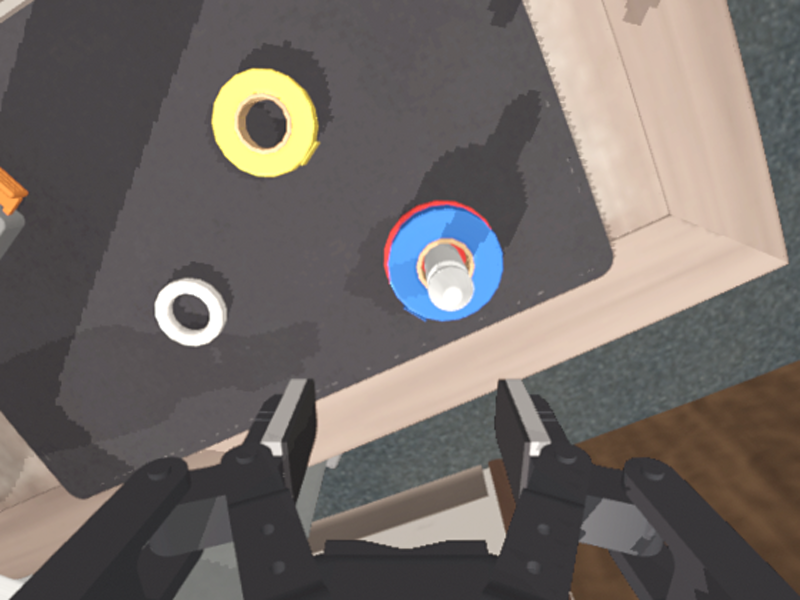

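The blue roll lies on the foot at (444,260), round the shaft. Spacer at (191,312). Going for the spacer.

```bash
python3 -m pendant '[{"dx":-0.004,"dy":-0.035,"dz":0,"rx":0,"ry":0,"rz":0,"hand":0.058},{"dx":-0.004,"dy":-0.035,"dz":0,"rx":0,"ry":0,"rz":0,"hand":0.058},{"dx":-0.004,"dy":-0.035,"dz":0.015,"rx":0,"ry":0,"rz":0,"hand":0.058},{"dx":-0.0017,"dy":-0.0219,"dz":0.03,"rx":0,"ry":0,"rz":0,"hand":0.058},{"dx":0,"dy":0,"dz":0.03,"rx":0,"ry":0,"rz":0,"hand":0.058},{"dx":0,"dy":0,"dz":0.015,"rx":0,"ry":0,"rz":0,"hand":0.058},{"dx":0,"dy":0,"dz":0,"rx":0,"ry":0,"rz":0,"hand":0.058},{"dx":0,"dy":0,"dz":0,"rx":0,"ry":0,"rz":0,"hand":0.058}]'; python3 look.py w7;  python3 - <<'E'
from fit import *
d=np.load("pics/w7.npy",allow_pickle=True).item(); M=masks(d["frame"])
y,x=np.nonzero(comp(M["white"],(280,250))); print(x.min(),x.max(),y.min(),y.max())
print("spacer",ring(d,comp(M["white"],(280,250)),.02,.008,[.435,.022]))
E
```

```text
clock: 6.17
position: [0.435, 0.0219, 0.0271]
ee_rot: [-0.0, 0.982, 0.19, -0.001]
contact_force: [-0.1, 0.2, 0.6]
width: 0.0581
gripper_force: 0.0
6.2167 [0.43583016 0.0216313  0.0278741 ] [2.26186964e-04 9.81848584e-01 1.89665940e-01 3.72571454e-04] 0.05805912200522287 [-0.01350384 -0.24498183  0.71793625] [-1.09948280e-01  2.96432510e-01  2.08443855e+00 -3.06770549e-04
  7.59875906e-01  1.07942651e+00]
248 321 216 286
spacer (array([0.4357, 0.0216]), 0.98)
```

```bash
python3 -m pendant '[{"dx":0,"dy":0,"dz":0.018,"rx":0,"ry":0,"rz":0,"hand":0.058},{"dx":0,"dy":0,"dz":0.0085,"rx":0,"ry":0,"rz":0,"hand":0.058},{"dx":0,"dy":0,"dz":0,"rx":0,"ry":0,"rz":0,"hand":0.05},{"dx":0,"dy":0,"dz":0,"rx":0,"ry":0,"rz":0,"hand":0.035},{"dx":0,"dy":0,"dz":0,"rx":0,"ry":0,"rz":0,"hand":0.03},{"dx":0,"dy":0,"dz":0,"rx":0,"ry":0,"rz":0,"hand":0.03},{"dx":0,"dy":0,"dz":0,"rx":0,"ry":0,"rz":0,"hand":0.03},{"dx":0,"dy":0,"dz":0,"rx":0,"ry":0,"rz":0,"hand":0.03}]' 30
```

```text
clock: 6.88
position: [0.4354, 0.0218, 0.0019]
ee_rot: [0.0, 0.982, 0.19, 0.001]
contact_force: [0.6, -1.2, 4.4]
width: 0.0361
gripper_force: 30.4
```

```bash
python3 -m pendant '[{"dx":0,"dy":0,"dz":-0.02,"rx":0,"ry":0,"rz":0,"hand":0.03},{"dx":0,"dy":0,"dz":-0.035,"rx":0,"ry":0,"rz":0,"hand":0.03},{"dx":0,"dy":0,"dz":-0.035,"rx":0,"ry":0,"rz":0,"hand":0.03},{"dx":0.0065,"dy":0.03,"dz":-0.015,"rx":0,"ry":0,"rz":0,"hand":0.03},{"dx":0.0065,"dy":0.03,"dz":0,"rx":0,"ry":0,"rz":0,"hand":0.03},{"dx":0.0065,"dy":0.03,"dz":0,"rx":0,"ry":0,"rz":0,"hand":0.03},{"dx":0.0065,"dy":0.03,"dz":0,"rx":0,"ry":0,"rz":0,"hand":0.03},{"dx":0.0063,"dy":0.0265,"dz":0,"rx":0,"ry":0,"rz":0,"hand":0.03},{"dx":0,"dy":0,"dz":0,"rx":0,"ry":0,"rz":0,"hand":0.03},{"dx":0,"dy":0,"dz":0,"rx":0,"ry":0,"rz":0,"hand":0.03},{"dx":0,"dy":0,"dz":0,"rx":0,"ry":0,"rz":0,"hand":0.03},{"dx":0,"dy":0,"dz":0,"rx":0,"ry":0,"rz":0,"hand":0.03}]'; python3 look.py w8;  python3 - <<'E'
from fit import *
d=np.load("pics/w8.npy",allow_pickle=True).item(); M=masks(d["frame"])
m=comp(M["white"],(284,285)); y,x=np.nonzero(m); print(x.min(),x.max(),y.min(),y.max())
print("spacer",ring(d,m,.02,.008,[.52,-.102],.105))
E
```

```text
clock: 7.88
position: [0.5179, -0.1008, 0.1059]
ee_rot: [-0.001, 0.982, 0.19, -0.001]
contact_force: [-0.1, -0.2, 0.3]
width: 0.0357
gripper_force: 30.2
7.9333 [ 0.51804811 -0.10077936  0.10601906] [-3.83601125e-04  9.81742297e-01  1.90214705e-01 -5.30341821e-04] 0.036201753132447785 [0.77341593 0.42563171 0.74198696] [-3.24118836e-01  3.09377755e-01  1.79470260e+00  1.67807169e-04
  1.03881336e+00  8.63830515e-01]
245 323 199 313
spacer (array([ 0.5249, -0.0985]), 1.16)
```

View pics/w8.png

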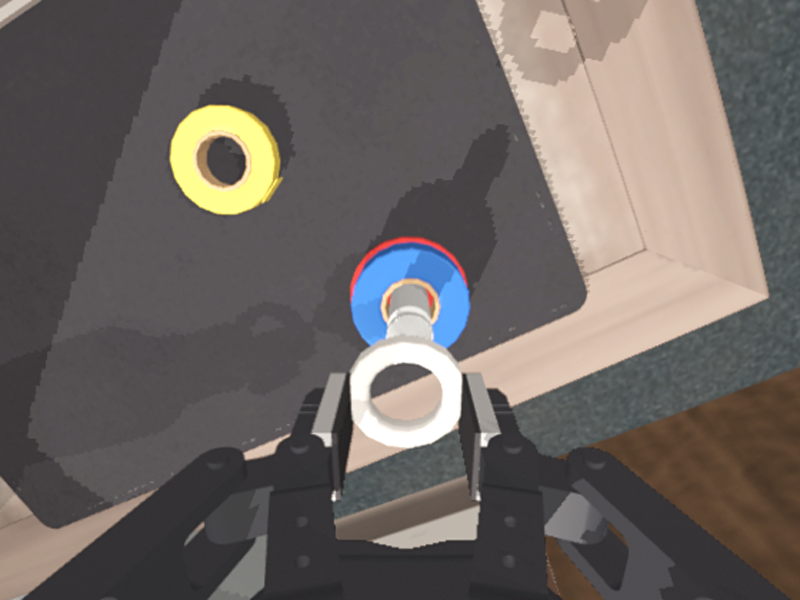

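The spacer is held level at (406,392), above the shaft at (408,310). I'll check its offset numerically.

```bash
python3 look.py w9
python3 - <<'E'
from fit import *
d=np.load("pics/w9.npy",allow_pickle=True).item(); M=masks(d["frame"])
m=M["white"].copy(); m[:240]=0; m=comp(m,(284,285)); y,x=np.nonzero(m); c=np.c_[x,y]
h=cv2.convexHull(np.float32(c))[:,0]
# fit using hull points in lower 2/3 against top-face circle z=.113
for z in (.112,.113):
  P=unproj(d,h,z)[:,:2];k=h[:,1]>255
  s=least_squares(lambda p:np.hypot(*(P[k]-p).T)-.02,[.52,-.1],loss="soft_l1",f_scale=.001); print(s.x,k.sum())
print("blue",ring(d,comp(M["blue"],(284,200)),.03,.018,[.52,-.1],.008))
E
```

```text
7.9833 [ 0.51825413 -0.10085024  0.10614434] [-2.41126309e-04  9.81737275e-01  1.90241292e-01 -3.38618002e-04] 0.035655399185333204 [-0.00967572 -0.9818909  -0.44119379] [-3.24080845e-01  3.09307619e-01  1.79443529e+00  9.94906190e-05
  1.03867671e+00  8.63849092e-01]
[ 0.51907976 -0.10042006] 20
[ 0.51974686 -0.10011352] 20
blue (array([ 0.5223, -0.1017]), 0.88)
```

```bash
python3 -m pendant '[{"dx":0.001,"dy":0.002,"dz":0.01,"rx":0,"ry":0,"rz":0,"hand":0.03},{"dx":0,"dy":0,"dz":0.02,"rx":0,"ry":0,"rz":0,"hand":0.03},{"dx":0,"dy":0,"dz":0.02,"rx":0,"ry":0,"rz":0,"hand":0.03},{"dx":0,"dy":0,"dz":0.015,"rx":0,"ry":0,"rz":0,"hand":0.03},{"dx":0,"dy":0,"dz":0.008,"rx":0,"ry":0,"rz":0,"hand":0.03},{"dx":0,"dy":0,"dz":0.003,"rx":0,"ry":0,"rz":0,"hand":0.03},{"dx":0,"dy":0,"dz":0,"rx":0,"ry":0,"rz":0,"hand":0.03},{"dx":0,"dy":0,"dz":0,"rx":0,"ry":0,"rz":0,"hand":0.03}]'
```

```text
clock: 8.65
position: [0.5202, -0.103, 0.0302]
ee_rot: [-0.0, 0.982, 0.19, -0.001]
contact_force: [-1.9, 1.6, -1.4]
width: 0.0359
gripper_force: 34.1
```

```bash
python3 -m pendant '[{"dx":0,"dy":0,"dz":0,"rx":0,"ry":0,"rz":0,"hand":0.06},{"dx":0,"dy":0,"dz":0,"rx":0,"ry":0,"rz":0,"hand":0.06},{"dx":0,"dy":0,"dz":0,"rx":0,"ry":0,"rz":0,"hand":0.06},{"dx":0,"dy":0,"dz":-0.03,"rx":0,"ry":0,"rz":0,"hand":0.065},{"dx":0,"dy":0,"dz":-0.03,"rx":0,"ry":0,"rz":0,"hand":0.065},{"dx":0,"dy":0,"dz":-0.03,"rx":0,"ry":0,"rz":0,"hand":0.065},{"dx":0,"dy":-0.03,"dz":0,"rx":0,"ry":0,"rz":0,"hand":0.065},{"dx":0,"dy":0,"dz":0,"rx":0,"ry":0,"rz":0,"hand":0.065},{"dx":0,"dy":0,"dz":0,"rx":0,"ry":0,"rz":0,"hand":0.065}]'; python3 look.py w10;  python3 - <<'E'
from fit import *
d=np.load("pics/w10.npy",allow_pickle=True).item(); M=masks(d["frame"])
print("yellow",ring(d,comp(M["yellow"],(197,107)),.026,.012,[.554,.008]))
E
```

```text
clock: 9.4
position: [0.5095, -0.0749, 0.1212]
ee_rot: [0.0, 0.982, 0.19, 0.001]
contact_force: [-0.1, -0.1, -0.8]
width: 0.0654
gripper_force: 0.0
9.45 [ 0.50973012 -0.07547375  0.1206099 ] [5.09799705e-04 9.81735949e-01 1.90247153e-01 5.36035910e-04] 0.06476303876872758 [-0.81736112 -0.74953784  0.57627287] [-2.81791646e-01  2.75885977e-01  1.80281960e+00 -4.79879396e-04
  1.06146818e+00  9.06410481e-01]
yellow (array([0.5518, 0.0096]), 1.0)
```

View pics/w10.png

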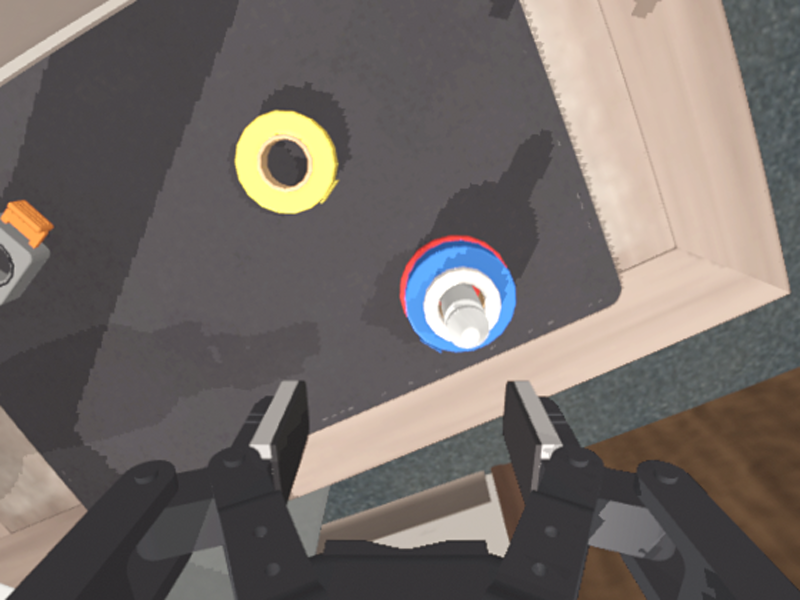

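The spacer lies flat on the blue roll round the shaft at (462,308). Yellow is next, at (286,162).

```bash
python3 -m pendant '[{"dx":0.0236,"dy":-0.021,"dz":0,"rx":0,"ry":0,"rz":0,"hand":0.065},{"dx":0.0236,"dy":-0.021,"dz":0.015,"rx":0,"ry":0,"rz":0,"hand":0.065},{"dx":0.0236,"dy":-0.0211,"dz":0.02,"rx":0,"ry":0,"rz":0,"hand":0.065},{"dx":0,"dy":0,"dz":0.03,"rx":0,"ry":0,"rz":0,"hand":0.065},{"dx":0,"dy":0,"dz":0.02,"rx":0,"ry":0,"rz":0,"hand":0.065},{"dx":0,"dy":0,"dz":0.01,"rx":0,"ry":0,"rz":0,"hand":0.065},{"dx":0,"dy":0,"dz":0,"rx":0,"ry":0,"rz":0,"hand":0.065},{"dx":0,"dy":0,"dz":0,"rx":0,"ry":0,"rz":0,"hand":0.065}]'; python3 look.py w11;  python3 - <<'E'
from fit import *
d=np.load("pics/w11.npy",allow_pickle=True).item(); M=masks(d["frame"])
print("yellow",ring(d,comp(M["yellow"],(280,250)),.026,.012,[.551,.0097]))
E
```

```text
clock: 10.12
position: [0.552, 0.0088, 0.0248]
ee_rot: [0.0, 0.982, 0.189, -0.0]
contact_force: [0.3, 0.2, -0.6]
width: 0.0651
gripper_force: 0.0
10.1667 [0.55272001 0.00865135 0.02570911] [3.01825320e-04 9.81914137e-01 1.89325598e-01 5.96176471e-04] 0.06536373759711528 [ 0.06632052 -0.72025412 -0.00289655] [-1.10077985e-01  4.34550218e-01  1.83727100e+00 -2.92921463e-04
  8.68453847e-01  1.07995678e+00]
yellow (array([0.5517, 0.0093]), 0.99)
```

```bash
python3 -m pendant '[{"dx":0,"dy":0,"dz":0.017,"rx":0,"ry":0,"rz":0,"hand":0.065},{"dx":0,"dy":0,"dz":0.008,"rx":0,"ry":0,"rz":0,"hand":0.065},{"dx":0,"dy":0,"dz":0,"rx":0,"ry":0,"rz":0,"hand":0.065},{"dx":0,"dy":0,"dz":0,"rx":0,"ry":0,"rz":0,"hand":0.05},{"dx":0,"dy":0,"dz":0,"rx":0,"ry":0,"rz":0,"hand":0.042},{"dx":0,"dy":0,"dz":0,"rx":0,"ry":0,"rz":0,"hand":0.042},{"dx":0,"dy":0,"dz":0,"rx":0,"ry":0,"rz":0,"hand":0.042}]' 40
```

```text
clock: 10.75
position: [0.5525, 0.0091, 0.0014]
ee_rot: [0.0, 0.982, 0.19, 0.001]
contact_force: [-0.5, -0.5, 6.0]
width: 0.0481
gripper_force: 41.7
```

```bash
python3 -m pendant '[{"dx":0,"dy":0,"dz":-0.02,"rx":0,"ry":0,"rz":0,"hand":0.042},{"dx":0,"dy":0,"dz":-0.035,"rx":0,"ry":0,"rz":0,"hand":0.042},{"dx":0,"dy":0,"dz":-0.035,"rx":0,"ry":0,"rz":0,"hand":0.042},{"dx":-0.018,"dy":0.023,"dz":-0.014,"rx":0,"ry":0,"rz":0,"hand":0.042},{"dx":-0.018,"dy":0.023,"dz":0,"rx":0,"ry":0,"rz":0,"hand":0.042},{"dx":-0.018,"dy":0.023,"dz":0,"rx":0,"ry":0,"rz":0,"hand":0.042},{"dx":-0.0169,"dy":0.0229,"dz":0,"rx":0,"ry":0,"rz":0,"hand":0.042},{"dx":0,"dy":0,"dz":0,"rx":0,"ry":0,"rz":0,"hand":0.042},{"dx":0,"dy":0,"dz":0,"rx":0,"ry":0,"rz":0,"hand":0.042},{"dx":0,"dy":0,"dz":0,"rx":0,"ry":0,"rz":0,"hand":0.042},{"dx":0,"dy":0,"dz":0,"rx":0,"ry":0,"rz":0,"hand":0.042}]'; python3 look.py w12;  python3 - <<'E'
from fit import *
d=np.load("pics/w12.npy",allow_pickle=True).item(); M=masks(d["frame"])
m=comp(M["yellow"],(283,285)); y,x=np.nonzero(m); print(x.min(),x.max(),y.min(),y.max())
for z in(.102,.104): print("yellow",ring(d,m,.026,.012,[.52,-.102],z))
E
```

```text
clock: 11.67
position: [0.5205, -0.1015, 0.1042]
ee_rot: [-0.0, 0.982, 0.19, 0.0]
contact_force: [0.1, 0.0, -0.2]
width: 0.0479
gripper_force: 41.5
11.7167 [ 0.52047078 -0.10132813  0.10409354] [-1.82786144e-04  9.81727307e-01  1.90293089e-01  3.48588942e-05] 0.04788906326491872 [ 0.23287688  0.11773598 -0.60376127] [-3.23784793e-01  3.14163987e-01  1.79293503e+00  4.10001704e-04
  1.03461314e+00  8.63880689e-01]
231 337 225 329
yellow (array([ 0.5202, -0.102 ]), 0.95)
yellow (array([ 0.5212, -0.1016]), 0.93)
```

```bash
python3 -m pendant '[{"dx":0,"dy":0,"dz":0.02,"rx":0,"ry":0,"rz":0,"hand":0.042},{"dx":0,"dy":0,"dz":0.02,"rx":0,"ry":0,"rz":0,"hand":0.042},{"dx":0,"dy":0,"dz":0.015,"rx":0,"ry":0,"rz":0,"hand":0.042},{"dx":0,"dy":0,"dz":0.009,"rx":0,"ry":0,"rz":0,"hand":0.042},{"dx":0,"dy":0,"dz":0.0035,"rx":0,"ry":0,"rz":0,"hand":0.042},{"dx":0,"dy":0,"dz":0,"rx":0,"ry":0,"rz":0,"hand":0.042},{"dx":0,"dy":0,"dz":0,"rx":0,"ry":0,"rz":0,"hand":0.042}]'
```

```text
clock: 12.3
position: [0.521, -0.1021, 0.0371]
ee_rot: [0.0, 0.982, 0.19, 0.0]
contact_force: [-0.3, -0.2, 0.2]
width: 0.0479
gripper_force: 41.5
```

```bash
python3 -m pendant '[{"dx":0,"dy":0,"dz":0,"rx":0,"ry":0,"rz":0,"hand":0.065},{"dx":0,"dy":0,"dz":0,"rx":0,"ry":0,"rz":0,"hand":0.065},{"dx":0,"dy":0,"dz":0,"rx":0,"ry":0,"rz":0,"hand":0.065},{"dx":0,"dy":0,"dz":-0.03,"rx":0,"ry":0,"rz":0,"hand":0.065},{"dx":0,"dy":0,"dz":-0.03,"rx":0,"ry":0,"rz":0,"hand":0.065},{"dx":0,"dy":0,"dz":-0.03,"rx":0,"ry":0,"rz":0,"hand":0.065},{"dx":-0.01,"dy":-0.03,"dz":0,"rx":0,"ry":0,"rz":-7,"hand":0.065},{"dx":-0.01,"dy":-0.03,"dz":0,"rx":0,"ry":0,"rz":-7,"hand":0.06},{"dx":-0.01,"dy":-0.03,"dz":0,"rx":0,"ry":0,"rz":-7,"hand":0.06},{"dx":0,"dy":0,"dz":0,"rx":0,"ry":0,"rz":0,"hand":0.06},{"dx":0,"dy":0,"dz":0,"rx":0,"ry":0,"rz":0,"hand":0.06},{"dx":0,"dy":0,"dz":0,"rx":0,"ry":0,"rz":0,"hand":0.06}]'; python3 look.py w13
```

```text
clock: 13.3
position: [0.452, -0.0387, 0.1273]
ee_rot: [0.001, 0.931, 0.365, 0.001]
contact_force: [0.0, 0.3, -0.1]
width: 0.06
gripper_force: 0.0
13.35 [ 0.45235057 -0.03895582  0.12722193] [8.66903383e-04 9.30971920e-01 3.65088474e-01 9.69223816e-04] 0.060173574694341925 [ 0.18423531 -0.33823017 -0.3076199 ] [-2.39116945e-01  1.82717014e-01  1.91598801e+00 -3.51616625e-04
  1.04030470e+00  5.84400558e-01]
```

View pics/w13.png

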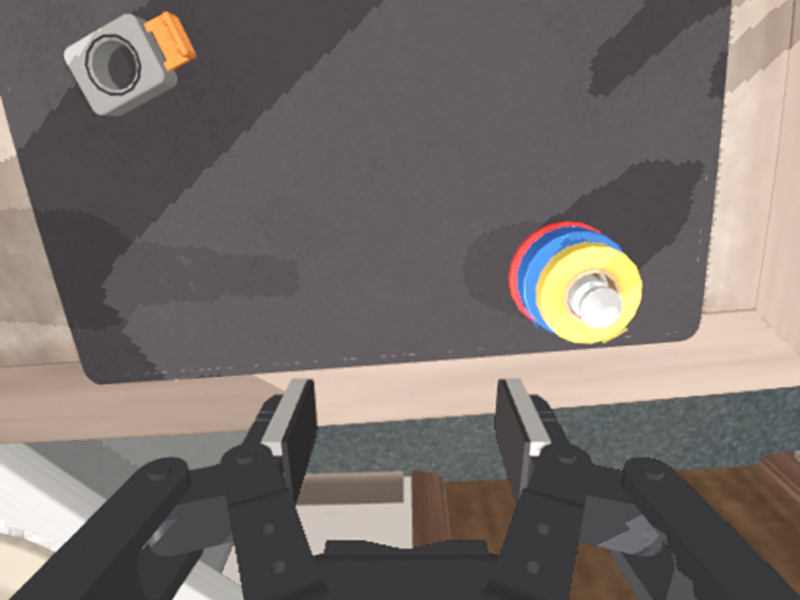

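The yellow roll lies on the stack at (590,293). The collar's bore is at (112,65) and its orange slide at (172,41). I'll work out its pose.

Run:
```python
from fit import *
d=np.load("pics/w13.npy",allow_pickle=True).item(); M=masks(d["frame"])
m=comp(M["orange"],(120,29)); y,x=np.nonzero(m); print(m.sum(),x.mean(),y.mean())
b=unproj(d,[(112*.7,64*.7)],.016)[0]; o=unproj(d,[(x.mean(),y.mean())],.010)[0]
print(b,o,np.degrees(np.arctan2(*(o-b)[1::-1])))
```

```text
777 119.83655083655084 27.418275418275417
[0.44002189 0.15228244 0.016     ] [0.46860669 0.13850891 0.01      ] -25.72698743997456
```

```bash
python3 -m pendant '[{"dx":0.0202,"dy":-0.0244,"dz":0,"rx":0,"ry":0,"rz":0,"hand":0.06},{"dx":0.0202,"dy":-0.0244,"dz":0,"rx":0,"ry":0,"rz":0,"hand":0.06},{"dx":0.0202,"dy":-0.0244,"dz":0,"rx":0,"ry":0,"rz":0,"hand":0.06},{"dx":0.0202,"dy":-0.0244,"dz":0,"rx":0,"ry":0,"rz":0,"hand":0.06},{"dx":0.0202,"dy":-0.0244,"dz":0,"rx":0,"ry":0,"rz":0,"hand":0.06},{"dx":0.0202,"dy":-0.0244,"dz":0,"rx":0,"ry":0,"rz":0,"hand":0.06}]';python3 -m pendant '[{"dx":0,"dy":0,"dz":0,"rx":0,"ry":0,"rz":6.8,"hand":0.06},{"dx":0,"dy":0,"dz":0,"rx":0,"ry":0,"rz":6.8,"hand":0.06},{"dx":0,"dy":0,"dz":0,"rx":0,"ry":0,"rz":6.8,"hand":0.06},{"dx":0,"dy":0,"dz":0,"rx":0,"ry":0,"rz":6.8,"hand":0.06},{"dx":0,"dy":0,"dz":0,"rx":0,"ry":0,"rz":6.8,"hand":0.06},{"dx":0,"dy":0,"dz":0,"rx":0,"ry":0,"rz":6.8,"hand":0.06},{"dx":0,"dy":0,"dz":0,"rx":0,"ry":0,"rz":6.8,"hand":0.06},{"dx":0,"dy":0,"dz":0,"rx":0,"ry":0,"rz":6.8,"hand":0.06},{"dx":0,"dy":0,"dz":0.02,"rx":0,"ry":0,"rz":6.8,"hand":0.06},{"dx":0,"dy":0,"dz":0.02,"rx":0,"ry":0,"rz":6.8,"hand":0.06},{"dx":0,"dy":0,"dz":0.02,"rx":0,"ry":0,"rz":0,"hand":0.06},{"dx":0,"dy":0,"dz":0,"rx":0,"ry":0,"rz":0,"hand":0.06}]';python3 look.py w14
```

```text
clock: 13.85
position: [0.4416, 0.1526, 0.1267]
ee_rot: [0.0, 0.931, 0.365, 0.001]
contact_force: [0.9, -0.3, -0.7]
width: 0.0601
gripper_force: 0.0
clock: 14.85
position: [0.4389, 0.1506, 0.0636]
ee_rot: [0.001, 0.976, -0.218, -0.003]
contact_force: [-0.9, -0.6, 0.1]
width: 0.0605
gripper_force: 0.0
14.9 [0.43982645 0.15085951 0.06510004] [ 8.78288542e-04  9.75963499e-01 -2.17924674e-01 -1.82015114e-03] 0.05979300504960951 [ 0.17793926  1.15467596 -0.65056565] [ 1.80766877e-01  2.78052183e-01  1.97609170e+00 -2.55110406e-04
  8.91485866e-01  2.19109985e+00]
```

View pics/w14.png

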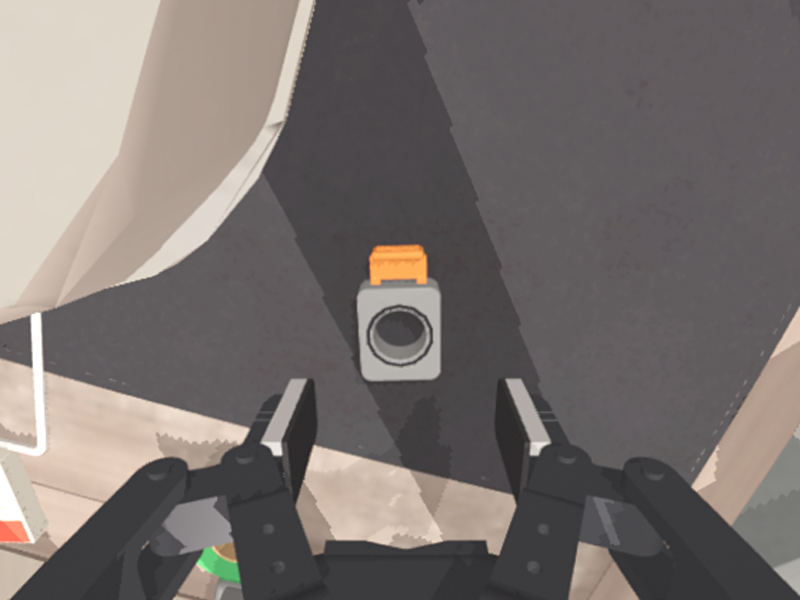

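The collar is square to the gripper: its bore is at (400,335) and its orange slide points up in the picture at (398,262).

Run:
```python
from fit import *
d=np.load("pics/w14.npy",allow_pickle=True).item()
b=unproj(d,[(400*.7,335.5*.7)],.016)[0]; corners=unproj(d,np.array([(358,286),(440,284),(440,376),(362,377)])*.7,.016)
g=cv2.cvtColor(d["frame"],cv2.COLOR_RGB2HSV); m=(g[...,1]<30)&(g[...,2]>95)&(g[...,2]<200); m[:, :240]=0;m[:,320:]=0;m[:185]=0;m[275:]=0
m=comp(m,(280,235)); y,x=np.nonzero(m); print(x.min(),x.max(),y.min(),y.max())
c=max(cv2.findContours(m.astype(np.uint8),0,1)[0],key=len)[:,0]
r=cv2.minAreaRect(np.float32(unproj(d,c,.016)[:,:2]));print("rect",r)
p,A=d["C"],d["A"]
T=np.array([.43983,.15086]); th=np.deg2rad(2*np.degrees(np.arctan2(-.21792,.97596))); print(np.degrees(th))
w=b[:2]-T; print(b,"tool dx,dy",w@[np.cos(th),np.sin(th)],w@[np.sin(th),-np.cos(th)])
print(corners[:,:2], corners.mean(0))
```

```text
250 308 194 266
rect ((0.4420320391654968, 0.1509648859500885), (0.03606840595602989, 0.04835090786218643), 66.22396850585938)
-25.173953500708738
[0.43988825 0.15138995 0.016     ] tool dx,dy -0.00017270393889295193 -0.000504393035570911
[[0.4680047  0.15770793]
 [0.45401274 0.12597675]
 [0.41411425 0.14355567]
 [0.42876505 0.17574772]] [0.44122418 0.15074702 0.016     ]
```

```bash
python3 -m pendant '[{"dx":0,"dy":0,"dz":0.02,"rx":0,"ry":0,"rz":-0.7,"hand":0.06},{"dx":0,"dy":0,"dz":0.02,"rx":0,"ry":0,"rz":0,"hand":0.06},{"dx":0,"dy":0,"dz":0.015,"rx":0,"ry":0,"rz":0,"hand":0.06},{"dx":0,"dy":0,"dz":0.008,"rx":0,"ry":0,"rz":0,"hand":0.06},{"dx":0,"dy":0,"dz":0,"rx":0,"ry":0,"rz":0,"hand":0.055},{"dx":0,"dy":0,"dz":0,"rx":0,"ry":0,"rz":0,"hand":0.045},{"dx":0,"dy":0,"dz":0,"rx":0,"ry":0,"rz":0,"hand":0.03},{"dx":0,"dy":0,"dz":0,"rx":0,"ry":0,"rz":0,"hand":0.028},{"dx":0,"dy":0,"dz":0,"rx":0,"ry":0,"rz":0,"hand":0.028},{"dx":0,"dy":0,"dz":0,"rx":0,"ry":0,"rz":0,"hand":0.028}]' 40
```

```text
clock: 15.73
position: [0.4415, 0.1516, 0.0049]
ee_rot: [-0.001, 0.977, -0.211, 0.002]
contact_force: [0.4, -0.4, 6.5]
width: 0.035
gripper_force: 41.1
```

```bash
python3 -m pendant '[{"dx":0,"dy":0,"dz":-0.015,"rx":0,"ry":0,"rz":0,"hand":0.028},{"dx":0,"dy":0,"dz":-0.03,"rx":0,"ry":0,"rz":0,"hand":0.028},{"dx":0,"dy":0,"dz":-0.03,"rx":0,"ry":0,"rz":0,"hand":0.028},{"dx":0,"dy":0,"dz":-0.03,"rx":0,"ry":0,"rz":0,"hand":0.028},{"dx":0.0222,"dy":0.0247,"dz":0,"rx":0,"ry":0,"rz":0,"hand":0.028},{"dx":0.0222,"dy":0.0247,"dz":0,"rx":0,"ry":0,"rz":0,"hand":0.028},{"dx":0.0222,"dy":0.0247,"dz":0,"rx":0,"ry":0,"rz":0,"hand":0.028},{"dx":0.0222,"dy":0.0247,"dz":0,"rx":0,"ry":0,"rz":0,"hand":0.028}]'
python3 -m pendant '[{"dx":0.0222,"dy":0.0247,"dz":0,"rx":0,"ry":0,"rz":0,"hand":0.028},{"dx":0.0222,"dy":0.0247,"dz":0,"rx":0,"ry":0,"rz":0,"hand":0.028},{"dx":0.0222,"dy":0.0247,"dz":0,"rx":0,"ry":0,"rz":0,"hand":0.028},{"dx":0.0222,"dy":0.0247,"dz":0,"rx":0,"ry":0,"rz":0,"hand":0.028},{"dx":0,"dy":0,"dz":0,"rx":0,"ry":0,"rz":0,"hand":0.028},{"dx":0,"dy":0,"dz":0,"rx":0,"ry":0,"rz":0,"hand":0.028},{"dx":0,"dy":0,"dz":0,"rx":0,"ry":0,"rz":0,"hand":0.028},{"dx":0,"dy":0,"dz":0,"rx":0,"ry":0,"rz":0,"hand":0.028}]'
python3 look.py w15
```

```text
clock: 16.4
position: [0.4801, 0.0237, 0.1093]
ee_rot: [-0.0, 0.977, -0.211, 0.001]
contact_force: [0.8, 0.2, -1.1]
width: 0.0343
gripper_force: 40.3
clock: 17.07
position: [0.5192, -0.1007, 0.1085]
ee_rot: [-0.0, 0.977, -0.211, -0.001]
contact_force: [0.6, -0.3, -0.3]
width: 0.0343
gripper_force: 40.4
17.1167 [ 0.51933205 -0.1006248   0.10862249] [-1.63406672e-04  9.77510956e-01 -2.10884088e-01 -4.54018591e-04] 0.03474302176080267 [ 0.16194644  0.26546934 -0.3451611 ] [-3.23115217e-01  3.08093114e-01  1.78890390e+00  2.59547465e-04
  1.04553423e+00  1.67250951e+00]
```

View pics/w15.png

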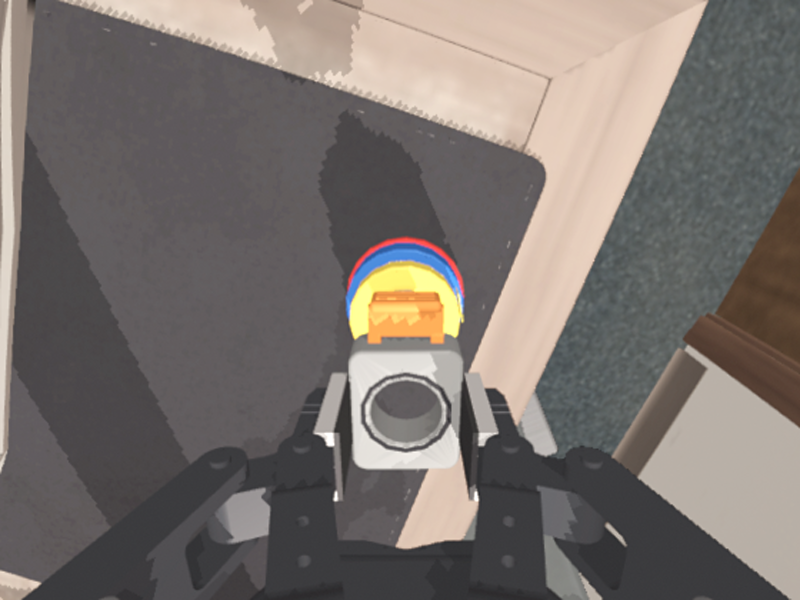

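The collar is level in the grip with its bore at (406,412). The slide is still out at (406,318), and the stack sits behind at (406,290).

Run:
```python
from fit import *
d=np.load("pics/w15.npy",allow_pickle=True).item()
for z in (.118,.1197): print(unproj(d,[(406*.7,412*.7)],z)[0])
M=masks(d["frame"]); m=comp(M["blue"],(283,185)); r=comp(M["red"],(283,170),0)
for n,mm,R,z in (("red",r,.032,.008),("blue",m,.03,.026),("yel",comp(M["yellow"],(283,205)),.026,.046)):
    x=np.nonzero(mm.any(0))[0]; top=np.array([np.nonzero(mm[:,i])[0][0] for i in x]); k=slice(8,-8)
    P=unproj(d,np.c_[x,top][k],z)[:,:2]; s=least_squares(lambda p:np.hypot(*(P-p).T)-R,[.52,-.1],loss="soft_l1",f_scale=.001); print(n,s.x.round(4))
```

```text
[ 0.51675206 -0.10098748  0.118     ]
[ 0.51772817 -0.10142619  0.1197    ]
red [ 0.5206 -0.1022]
blue [ 0.5223 -0.1029]
yel [ 0.5225 -0.103 ]
```

```bash
python3 -m pendant '[{"dx":0.003,"dy":0,"dz":0,"rx":0,"ry":0,"rz":0,"hand":0.028},{"dx":0,"dy":0,"dz":0.015,"rx":0,"ry":0,"rz":0,"hand":0.028},{"dx":0,"dy":0,"dz":0.012,"rx":0,"ry":0,"rz":0,"hand":0.028},{"dx":0,"dy":0,"dz":0.008,"rx":0,"ry":0,"rz":0,"hand":0.028},{"dx":0,"dy":0,"dz":0.005,"rx":0,"ry":0,"rz":0,"hand":0.028},{"dx":0,"dy":0,"dz":0.004,"rx":0,"ry":0,"rz":0,"hand":0.028},{"dx":0,"dy":0,"dz":0,"rx":0,"ry":0,"rz":0,"hand":0.028},{"dx":0,"dy":0,"dz":0,"rx":0,"ry":0,"rz":0,"hand":0.028}]'
```

```text
clock: 17.78
position: [0.5228, -0.1029, 0.0647]
ee_rot: [-0.0, 0.977, -0.211, -0.0]
contact_force: [-0.6, 1.1, -1.7]
width: 0.0348
gripper_force: 40.3
```

```bash
python3 -m pendant '[{"dx":0,"dy":0,"dz":0.004,"rx":0,"ry":0,"rz":0,"hand":0.028},{"dx":0,"dy":0,"dz":0.004,"rx":0,"ry":0,"rz":0,"hand":0.028},{"dx":0,"dy":0,"dz":0.003,"rx":0,"ry":0,"rz":0,"hand":0.028},{"dx":0,"dy":0,"dz":0.002,"rx":0,"ry":0,"rz":0,"hand":0.028},{"dx":0,"dy":0,"dz":0,"rx":0,"ry":0,"rz":0,"hand":0.028},{"dx":0,"dy":0,"dz":0,"rx":0,"ry":0,"rz":0,"hand":0.028}]'
```

```text
clock: 18.28
position: [0.5225, -0.1031, 0.0513]
ee_rot: [-0.0, 0.977, -0.212, -0.0]
contact_force: [-1.2, 1.6, -2.0]
width: 0.0348
gripper_force: 40.3
```

```bash
python3 -m pendant '[{"dx":0,"dy":0,"dz":0,"rx":0,"ry":0,"rz":0,"hand":0.05},{"dx":0,"dy":0,"dz":0,"rx":0,"ry":0,"rz":0,"hand":0.06},{"dx":0,"dy":0,"dz":0,"rx":0,"ry":0,"rz":0,"hand":0.06},{"dx":0,"dy":0,"dz":-0.02,"rx":0,"ry":0,"rz":0,"hand":0.06},{"dx":0,"dy":0,"dz":-0.03,"rx":0,"ry":0,"rz":0,"hand":0.085},{"dx":0,"dy":0,"dz":-0.03,"rx":0,"ry":0,"rz":0,"hand":0.085},{"dx":0,"dy":0,"dz":0,"rx":0,"ry":0,"rz":-7,"hand":0.085},{"dx":0,"dy":0,"dz":0,"rx":0,"ry":0,"rz":-7,"hand":0.085},{"dx":0,"dy":0,"dz":0,"rx":0,"ry":0,"rz":-7,"hand":0.085},{"dx":0,"dy":0,"dz":0,"rx":0,"ry":0,"rz":-7,"hand":0.085},{"dx":0,"dy":0,"dz":0,"rx":0,"ry":0,"rz":-7,"hand":0.085},{"dx":0,"dy":0,"dz":0,"rx":0,"ry":0,"rz":-7,"hand":0.085}]'; python3 -m pendant '[{"dx":0,"dy":0,"dz":0,"rx":0,"ry":0,"rz":-7,"hand":0.085},{"dx":0,"dy":0,"dz":0,"rx":0,"ry":0,"rz":-7,"hand":0.085},{"dx":0,"dy":0,"dz":0,"rx":0,"ry":0,"rz":-7,"hand":0.085},{"dx":0,"dy":0,"dz":0,"rx":0,"ry":0,"rz":-7,"hand":0.085},{"dx":0,"dy":0,"dz":0,"rx":0,"ry":0,"rz":-7,"hand":0.085},{"dx":0,"dy":0,"dz":0,"rx":0,"ry":0,"rz":-7,"hand":0.085},{"dx":0,"dy":0,"dz":0,"rx":0,"ry":0,"rz":-6,"hand":0.085},{"dx":-0.03,"dy":0,"dz":0,"rx":0,"ry":0,"rz":0,"hand":0.085},{"dx":0,"dy":0,"dz":0,"rx":0,"ry":0,"rz":0,"hand":0.085},{"dx":0,"dy":0,"dz":0,"rx":0,"ry":0,"rz":0,"hand":0.085}]'; python3 look.py w16
```

```text
clock: 19.28
position: [0.5232, -0.1035, 0.1321]
ee_rot: [0.001, 0.988, 0.156, 0.001]
contact_force: [-0.3, 0.2, -0.2]
width: 0.0852
gripper_force: 0.0
clock: 20.12
position: [0.5105, -0.1315, 0.132]
ee_rot: [0.0, 0.841, 0.541, 0.0]
contact_force: [0.2, 0.8, 0.4]
width: 0.085
gripper_force: 0.0
20.1667 [ 0.51065004 -0.13087027  0.13193449] [3.38182106e-04 8.41074010e-01 5.40919847e-01 3.38935656e-04] 0.08516841579537865 [-0.29596096  0.07554109  0.97264802] [-3.83029077e-01  2.81096179e-01  1.76197159e+00  1.82299411e-04
  1.09758115e+00  4.46233299e-02]
```

View pics/w16.png

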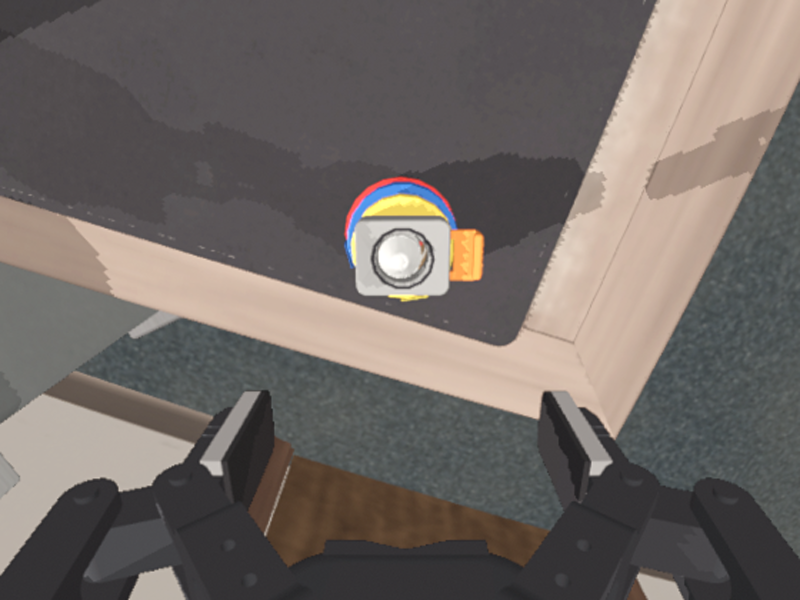

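The collar is down round the shaft, with its bore at (403,258), the plate's outer edge at u=484 and the far face at u=355. I'll compute the squeeze pose.

Run:
```python
from fit import *
d=np.load("pics/w16.npy",allow_pickle=True).item()
s=manip.get_state(); T=s["position"][:2]; th=2*np.arctan2(s["ee_rot"][2],s["ee_rot"][1])
ex,ey=np.array([np.cos(th),np.sin(th)]),np.array([np.sin(th),-np.cos(th)])
for n,uv,z in (("bore",(403,258),.062),("plate",(484,256),.058),("far",(356,257),.062)):
    p=unproj(d,[np.array(uv)*.7],z)[0,:2]; print(n,p.round(4),((p-T)@ex).round(4),((p-T)@ey).round(4))
print("spindle",(np.array([.5205,-.1023])-T)@ex,(np.array([.5205,-.1023])-T)@ey, s["position"])
```

```text
bore [ 0.5213 -0.1034] 0.0294 -0.0017
plate [ 0.5561 -0.1192] 0.0294 0.0365
far [ 0.5017 -0.0939] 0.0299 -0.0235
spindle 0.030082173780119657 -0.0028887150072544063 [ 0.51065004 -0.13087027  0.13193449]
```

```bash
python3 -m pendant '[{"dx":0.0296,"dy":0.001,"dz":0,"rx":0,"ry":0,"rz":0,"hand":0.085},{"dx":0,"dy":0,"dz":0,"rx":0,"ry":0,"rz":0,"hand":0.085},{"dx":0,"dy":0,"dz":0.03,"rx":0,"ry":0,"rz":0,"hand":0.085},{"dx":0,"dy":0,"dz":0.03,"rx":0,"ry":0,"rz":0,"hand":0.085},{"dx":0,"dy":0,"dz":0.016,"rx":0,"ry":0,"rz":0,"hand":0.085},{"dx":0,"dy":0,"dz":0.008,"rx":0,"ry":0,"rz":0,"hand":0.085},{"dx":0,"dy":0,"dz":0,"rx":0,"ry":0,"rz":0,"hand":0.085},{"dx":0,"dy":0,"dz":0,"rx":0,"ry":0,"rz":0,"hand":0.085}]' 20
```

```text
clock: 20.83
position: [0.5241, -0.1038, 0.048]
ee_rot: [0.0, 0.841, 0.542, 0.0]
contact_force: [-0.7, -0.3, 0.3]
width: 0.0855
gripper_force: 0.0
```

Now close gradually.

```bash
python3 -m pendant '[{"dx":0,"dy":0,"dz":0,"rx":0,"ry":0,"rz":0,"hand":0.072},{"dx":0,"dy":0,"dz":0,"rx":0,"ry":0,"rz":0,"hand":0.066},{"dx":0,"dy":0,"dz":0,"rx":0,"ry":0,"rz":0,"hand":0.06},{"dx":0,"dy":0,"dz":0,"rx":0,"ry":0,"rz":0,"hand":0.056},{"dx":0,"dy":0,"dz":0,"rx":0,"ry":0,"rz":0,"hand":0.052},{"dx":0,"dy":0,"dz":0,"rx":0,"ry":0,"rz":0,"hand":0.048},{"dx":0,"dy":0,"dz":0,"rx":0,"ry":0,"rz":0,"hand":0.044},{"dx":0,"dy":0,"dz":0,"rx":0,"ry":0,"rz":0,"hand":0.042},{"dx":0,"dy":0,"dz":0,"rx":0,"ry":0,"rz":0,"hand":0.042},{"dx":0,"dy":0,"dz":0,"rx":0,"ry":0,"rz":0,"hand":0.042},{"dx":0,"dy":0,"dz":0,"rx":0,"ry":0,"rz":0,"hand":0.042},{"dx":0,"dy":0,"dz":0,"rx":0,"ry":0,"rz":0,"hand":0.042}]' 20
```

```text
clock: 21.83
position: [0.5228, -0.1036, 0.0486]
ee_rot: [-0.0, 0.841, 0.541, -0.0]
contact_force: [-3.5, 0.8, 9.0]
width: 0.0481
gripper_force: 19.6
```

```bash
python3 -m pendant '[{"dx":0,"dy":0,"dz":0,"rx":0,"ry":0,"rz":0,"hand":0.042},{"dx":0,"dy":0,"dz":0,"rx":0,"ry":0,"rz":0,"hand":0.042},{"dx":0,"dy":0,"dz":0,"rx":0,"ry":0,"rz":0,"hand":0.042}]' 40
python3 -m pendant '[{"dx":0,"dy":0,"dz":0,"rx":0,"ry":0,"rz":0,"hand":0.06},{"dx":0,"dy":0,"dz":0,"rx":0,"ry":0,"rz":0,"hand":0.085},{"dx":0,"dy":0,"dz":0,"rx":0,"ry":0,"rz":0,"hand":0.085},{"dx":0,"dy":0,"dz":0,"rx":0,"ry":0,"rz":0,"hand":0.085},{"dx":0,"dy":0,"dz":-0.025,"rx":0,"ry":0,"rz":0,"hand":0.085},{"dx":0,"dy":0,"dz":-0.03,"rx":0,"ry":0,"rz":0,"hand":0.085},{"dx":0,"dy":0,"dz":-0.03,"rx":0,"ry":0,"rz":0,"hand":0.085},{"dx":-0.03,"dy":0,"dz":0,"rx":0,"ry":0,"rz":0,"hand":0.085},{"dx":0,"dy":0,"dz":0,"rx":0,"ry":0,"rz":0,"hand":0.085},{"dx":0,"dy":0,"dz":0,"rx":0,"ry":0,"rz":0,"hand":0.085}]'; python3 look.py w17
python3 - <<'E'
import cv2
f=cv2.imread("pics/w17.png"); cv2.imwrite("pics/w17c.png",cv2.resize(f[130:360,260:560],(780,598),interpolation=cv2.INTER_CUBIC))
E
```

```text
clock: 22.08
position: [0.5228, -0.1035, 0.0488]
ee_rot: [-0.0, 0.841, 0.542, -0.0]
contact_force: [-3.2, 1.8, 9.8]
width: 0.0475
gripper_force: 40.0
clock: 22.92
position: [0.5108, -0.132, 0.1328]
ee_rot: [0.0, 0.841, 0.541, 0.0]
contact_force: [-0.2, 0.3, -0.2]
width: 0.085
gripper_force: 0.0
22.9667 [ 0.51070998 -0.13126204  0.13230227] [-4.41288739e-04  8.41021276e-01  5.41001856e-01 -1.05174126e-04] 0.08493394245195425 [0.90152159 0.0230322  0.72030283] [-3.83803723e-01  2.81837707e-01  1.75979927e+00  3.78782589e-04
  1.10079781e+00  4.35650034e-02]
```

View pics/w17c.png

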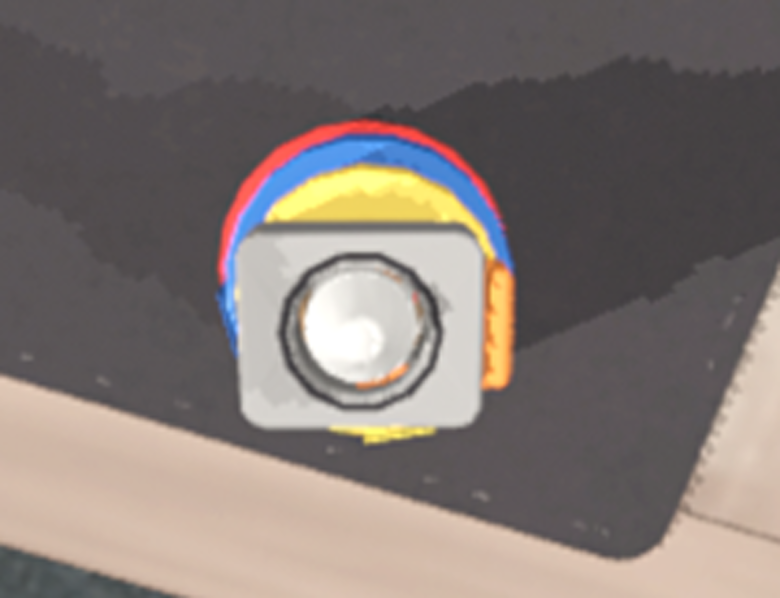

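The orange plate (500,325) is now flush against the collar, with its fork in the groove. The stack is level and the robot is clear, so I'm handing in.

```bash
python3 -c "
from rig import manip
print(manip.sign_off())"
```

```text
the job is handed in; nothing more can be done
None
```

The spindle is loaded in order (blue roll, white spacer, yellow roll, grey collar), the orange slide is pushed fully in, and the job is handed in at about 23 s; I never went near the green roll, bottle or carton, and the hand-in returned no verdict.

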